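# Spin-check the fan of a fume extractor

## Robot

A 6-joint arm with a two-finger parallel gripper is mounted at the origin on the work surface. World frame = base frame: x ahead of the robot, y to its left, z up, the work surface at z = 0. Lengths are in mm, angles in rad, forces in N, time in s.
With the tool pointing down it reaches from about 225 to 725 mm from the base axis. Payload 3.1 kg.
Tool frame: the origin (TCP) lies between the finger pads; the fingertips stand ctrl.tip_reach ahead of it and the grasp point (between the pads) is the TCP (ctrl.tip_reach is the distance from the TCP to the fingertips, in mm); z points along the fingers, x is the direction in which the jaws open and shut, and the axes are right-handed (so a half turn about z gives the same grasp; the last joint's range is limited). The gripper opens to 85 mm and grips with 20 to 120 N. Pads are 22 mm wide; open, the fingers measure 114 mm over their backs; the gripper's body (76 mm by 85 mm) begins 54 mm behind the grasp point. The pads swing forward as they close: fully open they stand 13 mm farther back than shut.
Start: joints at [-1.249, 0.048, 0.099, 1.622, 0, 1.443], TCP at [228.247, -472.78, 227.012] pointing down, gripper open.
Joint ranges: [-2.91, 2.91], [-0.99, 1.94], [-1.21, 1.42], [-2.12, 2.29], [-1.49, 1.47], [-3.14, 3.14]. Speed limits (rad/s): [2.79, 2.79, 3.14, 3.14, 3.14, 3.14].

## Interface

Orientations are given as a 3x3 rotation matrix whose columns are the frame's x, y, z axes.
In Python, from cell import ctrl gives the robot as it stands.
- The arm moves only by the tool step_arm, never from a script. Its argument "motion" is text: rows parted by semicolons, each of 7 numbers parted by spaces: the turn, a rotation vector about the tool's x, y, z in rad, then the shift along the tool's x, y, z in m, then the closure, from 0 (fully open) to 1 (shut). In form: rx ry rz tx ty tz fingers; .... A call has 1 to 8 rows; each row is the pose to reach, as a shift and turn from the pose commanded when the call began, along the tool's axes at that moment; what a row does not reach only later rows make up. A row lasts 1/12 s, in which the tool goes at most 41.7 mm and 7.16 degrees, less where a joint would pass 70% of its speed; a pose out of reach is approached as far as the arm can. A call with a gripper value outside its range is refused whole. The fingers move at their own pace and stop on an object; "force" is the grip in N (left out, the last holds). Time passes only in rows, so rows that repeat a pose let the fingers close. It gives the time, the measured TCP pose, the force and the opening at its end, in the units of the state.
- ctrl.get_obs(): the state, without advancing time (a new reading comes with each control period).
- ctrl.capture(name): name is "scene" or "top" or "wrist"; returns a dict with "frame" (420x560x3 uint8, red, green, blue), "z_map" (420x560 float32, mm along the optical axis (not along the pixel's ray), 0 where there is no reading), "fx", "fy", "cx", "cy" (pixels), "R" (3x3) and "t" (3): a world point X has camera coordinates R X + t. Camera axes: x right, y down, z forward; pixel columns grow to the right and rows downward; lengths in mm; the calibration is good to about 2 mm. A picture is of the moment at which its call begins.
- ctrl.close_job(): hands the job in, once; it reports no verdict.
The state is a dict: "t": time; "joint_positions": joint angles; "qvel": joint speeds; "tau": joint torques, N m; "tcp_pos": TCP position; "orientation": TCP orientation; "force": force on the tool from outside, world axes, zero at the start; "wrist_torque": the same for the moment, N m; "gripper_width": opening from 0.0 (shut) to 1.0 (fully open).
Only numpy, scipy, OpenCV 4.12 (cv2) and the standard library are available. Lean on these libraries where they do the work, as an engineer would, in place of code of your own. Each camera call takes 0.05 s, during which the arm holds its last target. There are 200 camera calls.

## Task

The fume extractor lies open on its back on the repair bench: give its large four-bladed fan a spin by hand, either way round, so that it runs on by itself after your fingers have left it and has turned at least one and a quarter turns in all in that direction (push it again the same way if once is not enough). Leave the small fan on the opened power supply alone, and do not jam the hand hard into anything.

Things in the scene. Friction and masses are not known exactly. Their poses are not given: they have to be found in the camera images.
- fan_rotor (a joint): Turn of the extractor's large fan about its vertical axis, rad, unlimited, growing counter-clockwise from above; starts between -0.6 and 0.6. It runs very freely: let go at 3 rad/s it coasts on for some 0.7 turn, at 5 rad/s about 1.5 turns, but a finger left between the blades stops it, so the finger must leave upwards while the rotor moves.
- fan_hub (a point): Top centre of the large fan's hub, 88 mm above the bench; turns with the rotor, z up. Black rotor 148 mm across, hub 40 mm across, 4 flat blades along this point's +x, +y, -x, -y, from 2 to 33 mm below the hub's top, 3 mm thick, pitched 55 degrees, each 24 mm wide seen from above. Midway between blades, 50 mm from the axis, some 50 mm are free along the circle.
- extractor: Blue metal housing of the large fan, fixed, 216 x 196 mm (its x and y), 94 mm high; origin at the centre of its underside, below the hub. The rotor sits in a round opening of 158 mm diameter in its top; the flat rim is 6 mm above the hub's top, the opening's floor 38 mm below it.
- small_rotor (a joint): Turn of the small fan of the opened power supply, rad, starts at 0; leave it there. Grey rotor, 72 mm across, 7 blades, 84 mm above the bench, in a square black 84 mm frame on a heat sink in a fixed open aluminium tray of 200 x 180 mm, which lies on the robot's other side from the extractor (left or right).

How it is judged:
By the outcome, as a careful person would: the job done as asked, in the order asked, and still so for the second after the job is handed in, with the robot touching nothing.
It also fails if it takes over 45 s, if anything falls off the work surface, if the arm or the gripper's body presses on something with over 40 N, if the wrist force passes 120 N, or if a joint passes its speed limit or range.

## Working session

There is one attempt and no reset: what is moved stays moved. The work goes in short steps, Python scripts to look and compute and a tool call to move; the robot and the scene stay as the last step left them, time stands still between calls to the robot, and variables do not carry over. Pictures are saved under pics/ and viewed, on a budget of 10 in all, crops included, one or two more only if the job needs it, and the job is handed in when it is done.

Besides the shell and the picture viewer there is one more tool, called after "Request:" as name(argument=value, ...) on one line, values as JSON. step_arm: Moves the arm, as the interface text tells. Its arguments: {"type":"object","properties":{"motion":{"type":"string"},"force":{"type":"number"}},"required":["motion"]}

```bash
mkdir -p pics; cat > h.py <<'E'
import numpy as np, cv2
from cell import ctrl
def pts(c):
    v,u=np.mgrid[0:420,0:560]; z=c["z_map"]
    P=np.stack([(u-c["cx"])/c["fx"]*z,(v-c["cy"])/c["fy"]*z,z],-1)
    return (P-np.array(c["t"]))@np.array(c["R"])   # R^T (p-t)
def ray(c,u,v,h):
    R=np.array(c["R"]);t=np.array(c["t"]);o=-R.T@t
    d=R.T@np.array([(u-c["cx"])/c["fx"],(v-c["cy"])/c["fy"],1]); return o+d*(h-o[2])/d[2]
def save(c,n): cv2.imwrite(f"pics/{n}.png",cv2.cvtColor(c["frame"],cv2.COLOR_RGB2BGR))
E
python3 - <<'E'
from h import *
o=ctrl.get_obs();print(o["t"],o["tcp_pos"],o["orientation"],ctrl.tip_reach,o["force"])
a=ctrl.capture("top");b=ctrl.capture("scene")
for c,n in((a,"top"),(b,"scene")): np.savez(f"{n}.npz",**c); print(n,-np.array(c["R"]).T@c["t"])
cv2.imwrite("pics/both.png",cv2.cvtColor(cv2.resize(np.hstack([a["frame"],b["frame"]]),(800,300)),cv2.COLOR_RGB2BGR))
save(a,"top")
E
```

```text
0.0 [ 228.06268705 -472.18308263  225.80493595] [[ 4.34800640e-01 -9.00526439e-01 -7.32141097e-04]
 [-9.00523673e-01 -4.34801138e-01  2.25495522e-03]
 [-2.34898258e-03 -3.21145583e-04 -9.99997190e-01]] 19.0 [ 0.26153193 -0.47362113  0.65296715]
top [395.47865358 -18.45426546 868.67161805]
scene [ 885.64221674 -648.55139843  640.19121909]
```

View pics/top.png

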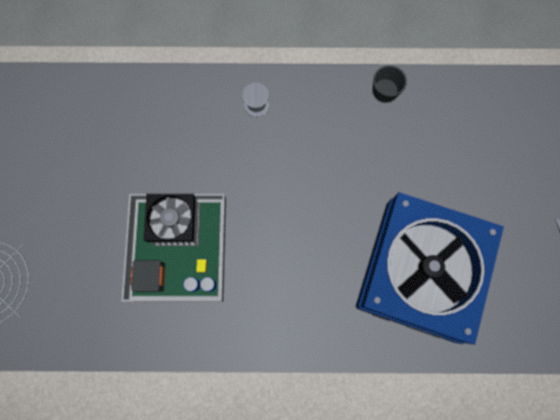

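View pics/both.png

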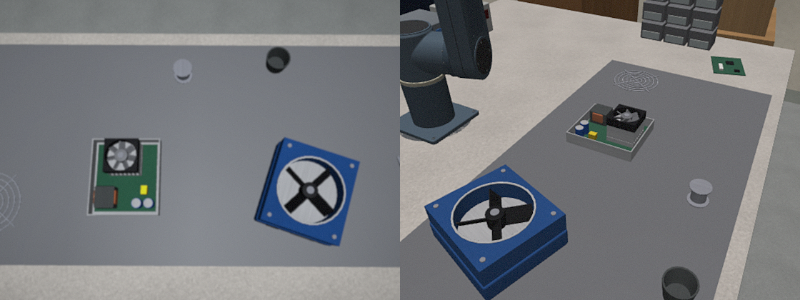

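The top view shows the extractor with the hub at about (433,266) and four black blades on the diagonals. The small fan is at (170,217), on the robot's other side. The scene view shows the same layout, hub at about (494,212) in the half-size picture. Next I'll measure the hub and blade angles.

```bash
python3 - <<'E'
from h import *
a=dict(np.load("top.npz"));b=dict(np.load("scene.npz"))
for c,n,blue in((a,"top",0),(b,"scene",0)):
    P=pts(c); f=c["frame"].astype(int); ok=c["z_map"]>0
    rim=ok&(f[...,2]>f[...,0]+50)&(abs(P[...,2]-94)<6)&(P[...,1]<-50)
    # inner opening: fit circle to rim edge via hole contour
    m=rim.astype(np.uint8); m=cv2.morphologyEx(m,cv2.MORPH_CLOSE,np.ones((3,3)))
    cs,hi=cv2.findContours(m,cv2.RETR_CCOMP,cv2.CHAIN_APPROX_NONE)
    hole=max([k for k,h in zip(cs,hi[0]) if h[3]>=0],key=cv2.contourArea)[:,0]
    W=np.array([ray(c,u,v,94)[:2] for u,v in hole])
    A=np.c_[2*W,np.ones(len(W))];s=np.linalg.lstsq(A,(W**2).sum(1),rcond=None)[0]
    C=s[:2]; print(n,"rim z",np.median(P[...,2][rim]),"hole centre",C,"R",np.sqrt(s[2]+C@C))
    q=np.array([W for W in P[rim]])[:,:2].astype(np.float32); print(" rect",cv2.minAreaRect(q))
    # hub top
    d=np.hypot(P[...,0]-C[0],P[...,1]-C[1]); hub=ok&(d<15); print(" z near axis",np.percentile(P[...,2][hub],[10,50,90]))
    dark=ok&(f.max(-1)<75)&(d>28)&(d<70)
    ang=np.arctan2(P[...,1][dark]-C[1],P[...,0][dark]-C[0])
    print(" blade angle mod90",np.degrees(np.angle(np.exp(4j*ang).mean()))/4, dark.sum(),np.percentile(P[...,2][dark],[5,50,95]))
    print(" hist",np.histogram(np.degrees(ang),36,(-180,180))[0])
E
```

```text
top rim z 94.32360622472041 hole centre [ 477.00649398 -278.20721111] R 83.79938394101512
 rect ((476.6825256347656, -278.1038818359375), (190.91082763671875, 211.18637084960938), 71.3247299194336)
 z near axis [86.62011346 88.56429533 90.69997001]
 blade angle mod90 40.824083196934204 1070 [61.2775514  74.59373139 86.13640783]
 hist [  0   0  36 163 169  24   0   0   0   0   0  10  82  95  26   1   0   0
   0   0   3  47  68  22   0   0   0   0   0  23 126 143  32   0   0   0]
scene rim z 94.49192109814813 hole centre [ 475.54047663 -278.42912521] R 83.62331884719293
 rect ((476.2174987792969, -279.5637512207031), (190.48973083496094, 212.02113342285156), 71.56454467773438)
 z near axis [87.47550059 88.82925656 90.36880091]
 blade angle mod90 40.962903155067515 1388 [59.83415585 74.51830078 86.26889158]
 hist [  0   1   7  38  59  51   6   0   0   0   0  19  68 106  50   0   0   0
   0   8 102 280 271  37   0   0   0   0   0   5 101 130  49   0   0   0]
```

```bash
python3 - <<'E'
from h import *
C=np.array([476.5,-278.3])
for n in("top","scene"):
    c=dict(np.load(n+".npz"));P=pts(c);f=c["frame"].astype(int)
    X=P[...,:2]-C;d=np.hypot(*X.transpose(2,0,1));th=np.degrees(np.arctan2(X[...,1],X[...,0]))
    m=(f.max(-1)<75)&(d>35)&(d<62)&(c["z_map"]>0)
    for k in(41,131,-139,-49):
        e=(th-k+180)%360-180;s=m&(abs(e)<25)
        if s.sum()>20: print(n,k,"n",s.sum(),"z by angle",[(lo,round(float(np.median(P[...,2][s&(e>=lo)&(e<lo+6)])),1)) for lo in range(-18,18,6) if (s&(e>=lo)&(e<lo+6)).sum()>3])
E
```

```text
top 41 n 89 z by angle [(-12, 65.0), (-6, 70.9), (0, 77.2), (6, 84.0), (12, 86.2)]
top 131 n 211 z by angle [(-18, 61.0), (-12, 63.3), (-6, 71.0), (0, 77.5), (6, 83.4)]
top -139 n 252 z by angle [(-18, 60.9), (-12, 64.4), (-6, 70.9), (0, 78.8), (6, 84.7)]
top -49 n 135 z by angle [(-12, 65.0), (-6, 71.2), (0, 78.2), (6, 84.8), (12, 86.8)]
scene 41 n 458 z by angle [(-18, 60.5), (-12, 64.1), (-6, 71.0), (0, 77.7), (6, 83.4), (12, 85.0)]
scene 131 n 201 z by angle [(-12, 61.8), (-6, 69.2), (0, 76.5), (6, 83.4), (12, 86.1)]
scene -139 n 102 z by angle [(-18, 55.0), (-12, 59.5), (-6, 65.8), (0, 73.2), (6, 81.0), (12, 85.5)]
scene -49 n 180 z by angle [(-18, 62.4), (-12, 67.0), (-6, 73.5), (0, 80.2), (6, 85.8), (12, 86.0)]
```

Request:
step_arm(motion="0 0 0 0 0 0 1; 0 0 0 0 0 0 1; 0 0 0 0 0 0 1; 0 0 0 0 0 0 1; 0 0 0 0 0 0 1; 0 0 0 0 0 0 1", force=40)

```text
t: 0.6
tcp_pos: [228.3, -472.8, 227.1]
orientation: [[0.435, -0.901, 0.0], [-0.901, -0.435, -0.0], [0.0, 0.0, -1.0]]
force: [0.7, 0.0, 0.0]
gripper_width: 0.141
```

Blade height rises counter-clockwise. So pushing counter-clockwise puts the finger on the upward-facing side, from which it can lift out freely. I'll go above the gap at -94° (473,-328).

Request:
step_arm(motion="0 0 0 -0.002 -0.024 0.004 1; 0 0 0 -0.005 -0.062 0.012 1; 0 0 0 -0.009 -0.102 0.024 1; 0 0 0 -0.012 -0.142 0.036 1; 0 0 0 -0.015 -0.182 0.049 1; 0 0 0 -0.019 -0.222 0.061 1; 0 0 0 -0.022 -0.260 0.072 1; 0 0 0 -0.024 -0.283 0.077 1")

```text
t: 1.27
tcp_pos: [475.0, -324.9, 148.0]
orientation: [[0.437, -0.899, -0.001], [-0.899, -0.437, 0.003], [-0.003, -0.001, -1.0]]
force: [-0.7, 0.4, 0.5]
gripper_width: -0.004
```

Request:
step_arm(motion="0 0 0 0 0 0 1; 0 0 0 0 0 0 1; 0 0 0 0 0 0 1")

```text
t: 1.52
tcp_pos: [472.4, -328.4, 150.2]
orientation: [[0.435, -0.901, -0.0], [-0.901, -0.435, -0.0], [0.0, 0.001, -1.0]]
force: [0.8, 0.0, 0.2]
gripper_width: -0.005
```

```bash
python3 - <<'E'
from h import *
o=ctrl.get_obs();print(o["tcp_pos"],o["gripper_width"],ctrl.tip_reach,o["force"])
w=ctrl.capture("wrist");s=ctrl.capture("scene");np.savez("w1.npz",**w);save(w,"w1");np.savez("s1.npz",**s)
cv2.imwrite("pics/s1.png",cv2.cvtColor(cv2.resize(s["frame"][210:,0:280],None,fx=2.5,fy=2.5),cv2.COLOR_RGB2BGR))
E
```

```text
[ 472.354424   -328.41711286  150.21447159] -0.004651826056880309 19.0 [0.81924905 0.00896647 0.21754333]
```

View pics/w1.png

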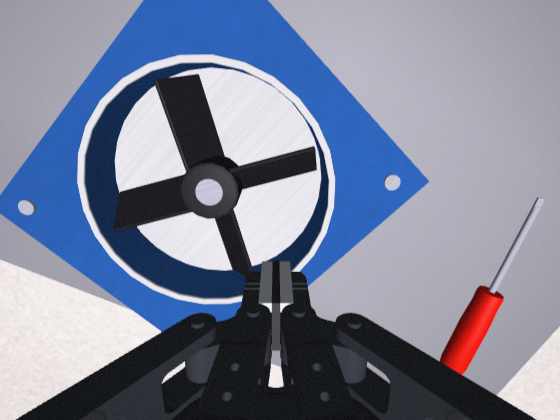

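View pics/s1.png

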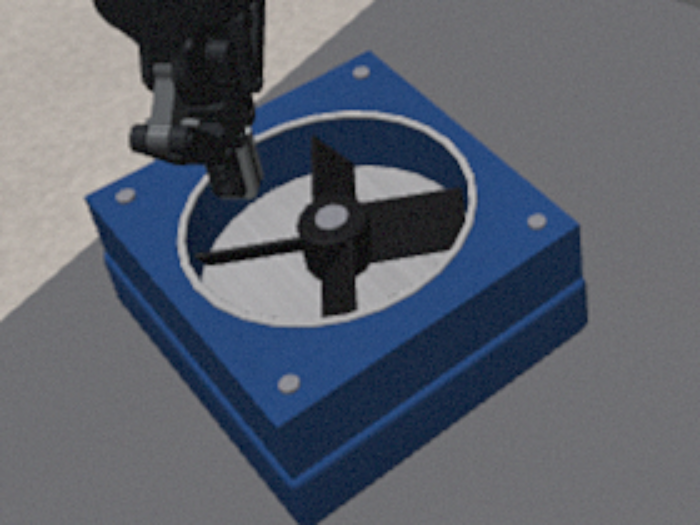

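The wrist view shows hub at (209,191), the blades unmoved and the shut fingertips at (277,270) near the lower-right edge of the opening. In the scene view the fingers hang left of the hub. Now a numeric check that the lowered tip falls in the gap.

```bash
python3 - <<'E'
from h import *
w=dict(np.load("w1.npz"));s=dict(np.load("s1.npz"))
print("hub wrist ray",ray(w,209,191,88), "scene", ray(s,332/2.5,210+217/2.5,88))
pr=lambda c,X:(lambda p:(p[0]/p[2]*c["fx"]+c["cx"],p[1]/p[2]*c["fy"]+c["cy"]))(c["R"]@np.array(X)+c["t"])
print("tip now wrist",pr(w,[472.4,-328.4,131]),"low",pr(w,[472.4,-328.4,70]))
q=pr(s,[472.4,-328.4,70]);print("low scene crop",q[0]*2.5,(q[1]-210)*2.5); q=pr(s,[472.4,-328.4,131]);print("now",q[0]*2.5,(q[1]-210)*2.5)
im=w["frame"].copy()
for k in(41,131,-139,-49):
    e=np.radians(k);print(k,np.round(pr(w,[476.5+50*np.cos(e),-278.3+50*np.sin(e),72])))
E
```

```text
hub wrist ray [ 477.5712413  -278.13535317   88.        ] scene [ 477.05111046 -278.96272216   88.        ]
tip now wrist (np.float64(274.1443457423075), np.float64(257.03179890208975)) low (np.float64(274.443423382687), np.float64(219.30491975267628))
low scene crop 271.9175469629081 295.7201091359086
now 250.67093153130736 218.83688192331022
41 [189. 115.]
131 [147. 204.]
-139 [234. 249.]
-49 [281. 168.]
```

```bash
python3 - <<'E'
from h import *
for n in("s1","w1"):
    c=dict(np.load(n+".npz"));P=pts(c)
    m=(c["z_map"]>0)&(P[...,2]>103)&(P[...,2]<175)&(np.hypot(P[...,0]-472,P[...,1]+328)<40)
    Q=P[m];print(n,len(Q))
    for z in range(105,175,7):
        k=Q[(Q[:,2]>=z)&(Q[:,2]<z+7)]
        if len(k)>3: print(z,len(k),k.min(0).round(),k.max(0).round())
E
```

```text
s1 176
154 22 [ 464. -340.  155.] [ 484. -321.  161.]
161 68 [ 472. -345.  161.] [ 485. -320.  168.]
168 86 [ 466. -346.  168.] [ 485. -320.  175.]
w1 1031
154 91 [ 474. -336.  157.] [ 486. -316.  161.]
161 415 [ 473. -338.  161.] [ 486. -314.  168.]
168 525 [ 473. -338.  168.] [ 486. -313.  175.]
```

Depth from both views puts the fingertips near z≈156, about 25 mm higher than tip_reach suggests. I'll go lower, staying clear either way, and look again from close by.

Request:
step_arm(motion="0 0 0 0 0 0.020 1; 0 0 0 0 0 0.040 1; 0 0 0 0 0 0.045 1; 0 0 0 0 0 0.045 1; 0 0 0 0 0 0.045 1")

```text
t: 2.03
tcp_pos: [472.0, -328.7, 105.5]
orientation: [[0.434, -0.901, -0.0], [-0.901, -0.434, -0.0], [-0.0, 0.0, -1.0]]
force: [-0.8, 0.6, 0.2]
gripper_width: -0.001
```

```bash
python3 - <<'E'
from h import *
o=ctrl.get_obs();print(o["tcp_pos"],o["gripper_width"],o["force"])
for n in("scene","wrist"):
    c=ctrl.capture(n);P=pts(c);np.savez(n+"2.npz",**c)
    m=(c["z_map"]>0)&(P[...,2]>60)&(P[...,2]<135)&(np.hypot(P[...,0]-474,P[...,1]+328)<28)
    Q=P[m];print(n,len(Q))
    for z in range(60,135,7):
        k=Q[(Q[:,2]>=z)&(Q[:,2]<z+7)]
        if len(k)>3: print(z,len(k),k.min(0).round(),k.max(0).round())
    f=c["frame"]
    f=f[210:,0:280] if n=="scene" else f[130:340,140:420]
    cv2.imwrite(f"pics/{n}2.png",cv2.cvtColor(cv2.resize(f,None,fx=2.5,fy=2.5),cv2.COLOR_RGB2BGR))
E
```

```text
[ 472.03215617 -328.70772306  105.49402684] -0.001249651938261167 [-0.79219944  0.58693311  0.23849306]
scene 262
60 34 [ 484. -321.   60.] [ 500. -302.   67.]
81 13 [ 459. -308.   83.] [ 466. -302.   88.]
109 14 [ 477. -333.  110.] [ 484. -322.  116.]
116 58 [ 470. -345.  116.] [ 485. -319.  123.]
123 83 [ 464. -346.  123.] [ 485. -320.  130.]
130 59 [ 472. -345.  130.] [ 484. -321.  135.]
wrist 1609
60 75 [ 485. -318.   60.] [ 500. -303.   65.]
81 173 [ 448. -317.   83.] [ 467. -301.   88.]
88 20 [ 466. -356.   93.] [ 478. -355.   95.]
95 9 [ 471. -356.   95.] [ 477. -355.   96.]
109 48 [ 480. -331.  114.] [ 486. -319.  116.]
116 397 [ 474. -339.  116.] [ 486. -314.  123.]
123 478 [ 473. -339.  123.] [ 486. -314.  130.]
130 409 [ 473. -339.  130.] [ 486. -314.  135.]
```

View pics/scene2.png

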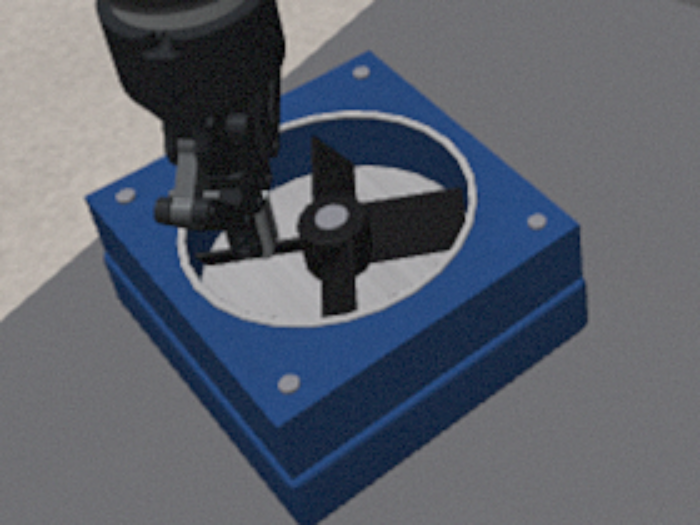

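View pics/wrist2.png

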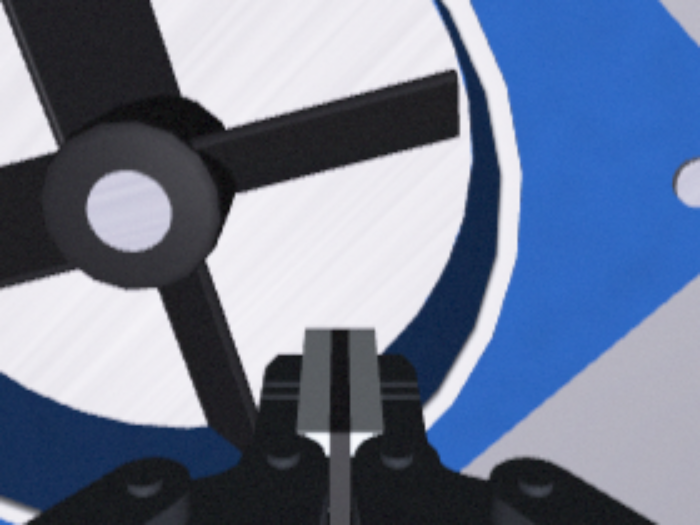

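The pictures confirm it: the scene view (tips at about (255,250)) and wrist view (pads at (340,330) in the crop) show the tips still above the rim. I'll check the finger's outline by height before going deeper.

```bash
python3 - <<'E'
from h import *
T=np.array([472,-328.7,105.5]);X=np.array([.434,-.901,0]);Y=np.array([-.901,-.434,0])
for n in("scene2","wrist2"):
    c=dict(np.load(n+".npz"));P=pts(c)-T
    x=P@X;y=P@Y;z=P[...,2]
    m=(c["z_map"]>0)&(z>0)&(z<75)&(abs(x)<90)&(abs(y)<60)
    for h in range(0,75,6):
        k=m&(z>=h)&(z<h+6)
        if k.sum()>3: print(n,h,k.sum(),"x",x[k].min().round(),x[k].max().round(),"y",y[k].min().round(),y[k].max().round())
c=dict(np.load("scene2.npz")); 
o=ctrl.get_obs();print(o["joint_positions"])
E
```

```text
scene2 6 22 x -3.0 13.0 y -10.0 7.0
scene2 12 55 x -6.0 16.0 y -10.0 8.0
scene2 18 67 x -5.0 17.0 y -11.0 13.0
scene2 24 71 x -4.0 16.0 y -11.0 8.0
scene2 30 48 x -4.0 16.0 y -11.0 7.0
scene2 36 32 x -6.0 16.0 y -10.0 -5.0
scene2 42 16 x -8.0 14.0 y -12.0 -9.0
scene2 48 71 x -26.0 33.0 y -13.0 9.0
scene2 54 151 x -36.0 38.0 y -13.0 13.0
scene2 60 61 x -39.0 43.0 y -12.0 9.0
scene2 66 114 x -43.0 47.0 y -16.0 12.0
scene2 72 96 x -47.0 50.0 y -17.0 12.0
wrist2 6 96 x -10.0 12.0 y -13.0 -8.0
wrist2 12 383 x -12.0 15.0 y -13.0 -7.0
wrist2 18 407 x -12.0 15.0 y -13.0 -7.0
wrist2 24 488 x -12.0 15.0 y -13.0 -7.0
wrist2 30 544 x -12.0 15.0 y -13.0 -7.0
wrist2 36 491 x -12.0 15.0 y -13.0 10.0
wrist2 42 737 x -20.0 23.0 y -15.0 10.0
wrist2 48 1873 x -32.0 35.0 y -16.0 12.0
wrist2 54 3140 x -36.0 39.0 y -16.0 12.0
wrist2 60 5282 x -41.0 44.0 y -15.0 10.0
wrist2 66 3592 x -46.0 48.0 y -19.0 10.0
wrist2 72 2470 x -48.0 51.0 y -19.0 9.0
[-7.24205541e-01  1.84377778e-01  8.64027201e-03  1.39251812e+00
 -4.24229391e-06  1.96841326e+00]
```

Request:
step_arm(motion="0 0 0 0 0 0.012 1; 0 0 0 0 0 0.024 1; 0 0 0 0 0 0.030 1; 0 0 0 0 0 0.030 1")

```text
t: 2.47
tcp_pos: [471.1, -326.7, 71.9]
orientation: [[0.435, -0.9, -0.004], [-0.9, -0.435, 0.003], [-0.005, 0.002, -1.0]]
force: [0.1, -0.2, 0.2]
gripper_width: -0.002
```

Request:
step_arm(motion="0 0 0 0 0 0.003 1; 0 0 0 0 0 0.006 1; 0 0 0 0 0 0.006 1")

```text
t: 2.72
tcp_pos: [472.5, -327.9, 68.4]
orientation: [[0.435, -0.901, -0.001], [-0.901, -0.435, 0.001], [-0.001, 0.0, -1.0]]
force: [-0.4, -0.2, -0.1]
gripper_width: 0.001
```

```bash
python3 - <<'E'
from h import *
o=ctrl.get_obs();print(o["tcp_pos"],o["force"],o["t"])
c=ctrl.capture("scene")
f=c["frame"][210:,0:280]
cv2.imwrite("pics/scene3.png",cv2.cvtColor(cv2.resize(f,None,fx=2.5,fy=2.5),cv2.COLOR_RGB2BGR))
E
```

```text
[ 472.46343104 -327.87546748   68.41110905] [-0.4118987  -0.15464998 -0.05178613] 2.7167
```

View pics/scene3.png

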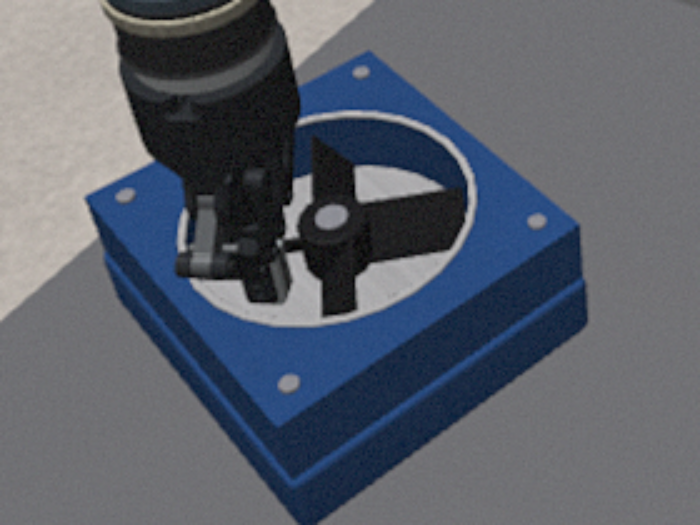

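The scene view shows the tip in the gap at about (270,295), clear of both blades. Wrist force is near zero. Next I'll lower it a little more and approach the blade slowly.

Request:
step_arm(motion="0 0 0 0 0 0.004 1; 0 0 0 0 0 0.007 1; 0 0 0 0.0015 -0.003 0.007 1; 0 0 0 0.003 -0.007 0.007 1; 0 0 0 0.005 -0.011 0.007 1; 0 0 0 0.006 -0.014 0.007 1; 0 0 0 0.006 -0.014 0.007 1; 0 0 0 0.006 -0.014 0.007 1")

```text
t: 3.43
tcp_pos: [488.3, -327.4, 62.1]
orientation: [[0.435, -0.9, 0.0], [-0.9, -0.435, -0.0], [0.0, 0.0, -1.0]]
force: [0.1, -0.3, 0.5]
gripper_width: 0.004
```

Request:
step_arm(motion="0 0 0 0.001 -0.004 0 1; 0 0 0 0.001 -0.012 0 1; 0 0 0 -0.001 -0.024 0 1; 0 0 0 -0.007 -0.039 0 1; 0 0 0 -0.022 -0.054 0 1; 0 0 0 -0.044 -0.061 0 1; 0 0 0 -0.062 -0.059 -0.025 1; 0 0 0 -0.072 -0.055 -0.062 1")

```text
t: 4.1
tcp_pos: [503.3, -233.6, 119.2]
orientation: [[0.437, -0.899, -0.01], [-0.899, -0.437, 0.007], [-0.011, 0.005, -1.0]]
force: [1.1, -0.0, -1.2]
gripper_width: -0.002
```

Request:
step_arm(motion="0 0 0 0 0.002 -0.035 1; 0 0 0 0 0.002 -0.060 1")

```text
t: 4.27
tcp_pos: [505.3, -238.4, 187.5]
orientation: [[0.436, -0.9, 0.003], [-0.9, -0.436, -0.001], [0.003, -0.002, -1.0]]
force: [0.5, -0.9, 0.5]
gripper_width: 0.005
```

```bash
cat > ang.py <<'E'
from h import *
def angs(n=4,cam="scene"):
    C=np.array([476.7,-278.4])
    for i in range(n):
        t=ctrl.get_obs()["t"];c=ctrl.capture(cam);P=pts(c);f=c["frame"].astype(int)
        X=P[...,:2]-C;d=np.hypot(X[...,0],X[...,1])
        m=(f.max(-1)<75)&(d>28)&(d<70)&(c["z_map"]>0)&(P[...,2]<90)
        a=np.arctan2(X[...,1][m],X[...,0][m]);e=np.exp(4j*a).mean()
        print(round(t,3),"deg mod 90:",round(np.degrees(np.angle(e))/4%90,1),"|e|",abs(e).round(2),m.sum())
    return c
E
python3 - <<'E'
from ang import *
o=ctrl.get_obs();print(o["tcp_pos"],o["force"]); c=angs(8); save(c,"after")
E
```

```text
[ 505.30961857 -238.39519875  187.49483242] [ 0.54422555 -0.94192618  0.54327274]
4.267 deg mod 90: 75.4 |e| 0.84 1181
4.317 deg mod 90: 4.0 |e| 0.85 1050
4.367 deg mod 90: 23.3 |e| 0.84 1166
4.417 deg mod 90: 41.9 |e| 0.85 1254
4.467 deg mod 90: 60.0 |e| 0.85 1248
4.517 deg mod 90: 78.0 |e| 0.85 1176
4.567 deg mod 90: 5.5 |e| 0.85 1069
4.617 deg mod 90: 23.4 |e| 0.85 1173
```

The fan runs on counter-clockwise at about 6.4 rad/s with the hand clear. I'll track it until it has clearly passed 1.25 turns.

```bash
python3 - <<'E' > track.txt
from ang import *
c=angs(45); save(c,"end")
E
python3 - <<'E'
import numpy as np
L=[l.split() for l in open("track.txt")]
t=np.array([float(l[0]) for l in L]);a=np.array([float(l[4]) for l in L])
d=np.mod(np.diff(a)+20,90)-20;s=np.r_[0,np.cumsum(d)]
print("t",t[0],t[-1],"first",a[0],"coast deg since t0",s[::6].round(), "last steps",d[-5:].round(1),"min step",d.min(),"max",d.max())
E
python3 - <<'E'
from h import *
o=ctrl.get_obs();print(o["t"],o["tcp_pos"],o["force"])
c=ctrl.capture("top");save(c,"topend")
a=dict(np.load("top.npz"));A=a["frame"][190:248,140:200].astype(int);B=c["frame"][190:248,140:200].astype(int);print("small fan mean diff",abs(A-B).mean(),abs(A-B).max())
E
```

```text
t 4.667 6.867 first 40.7 coast deg since t0 [  0.  99. 189. 271. 347. 415. 477. 533.] last steps [9.4 9.  8.7 8.6 8.6] min step 8.600000000000001 max 16.9
6.9167 [ 504.31982088 -239.54284465  184.03271686] [ 0.32806974 -0.89243905  0.22681572]
small fan mean diff 3.780747126436782 20
```

View pics/topend.png

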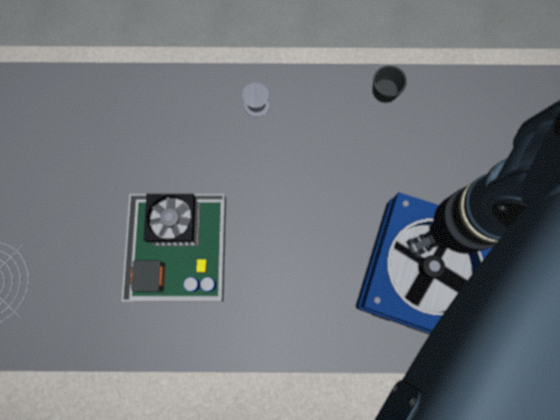

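The final top view shows the small fan at (170,217) unchanged, the large fan still turning around (433,266), and the hand hovering clear above it. I measured over 690° of free coasting, well past 1.25 turns, so I'm handing in.

```bash
python3 -c "
from cell import ctrl
print(ctrl.close_job())"
```

```text
the job is handed in; nothing more can be done
None
```

The large fan was spun counter-clockwise with one push of the shut fingers, which lifted out while it was moving. I handed the job in at about 6.9 s of the 45 s allowed.

- **Spin:** after the fingers left, the camera tracked the fan at about 6.4 rad/s. It turned roughly 690° (1.9 turns) on its own, not counting the push, and was still turning at about 3 rad/s when I handed in.
- **Contact:** every force reading was below about 2 N; these are readings at the end of each move, so the force during the push itself was not recorded. At hand-in the hand hung clear, about 95 mm above the housing rim.
- **Small fan:** it looks unchanged, and the before/after difference in the top camera image is at noise level.
- **Disagreement:** `ctrl.tip_reach` says the fingertips are 19 mm ahead of the TCP, but depth from two cameras put the shut tips about 7 mm behind it. I went by the cameras and lowered the hand in small steps, checking the force each time.

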